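# Slide the canister home into the well that fits it

## Robot

A 6-joint arm with a two-finger parallel gripper is mounted at the origin on the work surface. World frame = base frame: x ahead of the robot, y to its left, z up, the work surface at z = 0. Lengths are in m, angles in degrees, forces in N, time in s.
With the tool pointing down it reaches from about 0.325 to 0.9 m from the base axis. Payload 6.1 kg.
Tool frame: the origin (TCP) lies on the centre line of the jaws, within the pads' length; the fingertips stand 25 mm ahead of it and the grasp point (between the pads) lies 6 mm ahead of it; z points along the fingers, y is the line along which they close (so a half turn about z gives the same grasp; the last joint's range is limited). The gripper opens to 85 mm and grips with 20 to 120 N. Pads are 22 mm wide; open, the fingers measure 114 mm over their backs; the gripper's body (76 mm by 85 mm) begins 54 mm behind the grasp point. The pads swing forward as they close: fully open they stand 13 mm farther back than shut.
Start: joints at [58.78, 12.628, 87.462, -0, 79.91, -7.225], TCP at [0.254, 0.571, 0.256] pointing down, gripper open.
Joint ranges: [-170.65, 170.65], [-52.31, 119.04], [5.05, 147.46], [-71.25, 251.25], [11.57, 151.72], [-153.62, 153.62]. Speed limits (degrees/s): [147.25, 147.25, 172.46, 180, 180, 180].

## Interface

Orientations are given as a 3x3 rotation matrix whose columns are the frame's x, y, z axes.
In Python, from plant import arm gives the robot as it stands. The module is installed in compiled form; this text tells all that it offers. Calls block until the motion is done:
- arm.goto(position, orientation): joint-space move of the TCP to a pose.
- arm.movel(position, rot=None, rate=0.15): straight line of the TCP; rot=None keeps the orientation; rate is the mean speed in m/s.
- arm.move_joints(angles): joint-space move.
- arm.gripper_open() and arm.grab(force=None): open the fingers fully, or close them until they stop; force is the grip in N (None keeps the last).
- arm.hold(seconds).
- arm.solve_ik(position, orientation): joint angles nearest the present ones, or None.
- arm.observe(): the state.
- arm.camera(name): name is "scene" or "top"; returns a dict with "img" (480x640x3 uint8, red, green, blue), "intrinsics" (3x3 intrinsics, pixels), "k1" (the pictures are not rectified: a ray, as slopes to the right and down, at radius r is drawn at 1 + k1 r^2 times it, then the intrinsics apply), "view" (4x4, takes a point from world to camera coordinates). Camera axes: x right, y down, z forward; pixel columns grow to the right and rows downward; lengths in m; the calibration is good to about 2 mm. A picture is of the moment at which its call begins. There is no depth.
A pose or a line that the arm cannot do raises arm.IKError and nothing moves.
- arm.job_done(): hands the job in; it is judged then, once.
The state is a dict: "t": time; "qpos": joint angles; "qvel": joint speeds; "joint_efforts": joint torques, N m; "position": TCP position; "orientation": TCP orientation; "ft_force": force on the tool from outside, world axes, zero at the start; "torque": the same for the moment, N m; "gripper_width": finger opening in m; "finger_force": force on a finger pad.
Only numpy, scipy, OpenCV 4.12 (cv2) and the standard library are available. Lean on these libraries where they do the work, as an engineer would, in place of code of your own. Each camera call takes 0.05 s, during which the arm holds its last target. There are 200 camera calls.

## Task

One of the two loose steel canisters is full again and stands on the flat front of the oak canister shelf: slide it along the wood, without lifting it off the shelf or tipping it over, into the one round well of the graded row that fits its diameter snugly, so that it sits flat and fully home on the bottom of the well. The other canister is still waiting on the kitchen scale to be filled: leave it, and the small canister, spice jar and bottle opener, where they are.

Things in the scene. Friction and masses are not known exactly. Their poses are not given: they have to be found in the camera images.
- shelf: Fixed oak board on the counter, 270 mm deep (x) by 506 long (y) by 24 thick. Origin at the centre of its underside; x points to its back edge (away from the robot), z up. Four flat-bottomed round wells, 12 mm deep with 2 mm chamfers and thin grey felt on the bottom, lie in a row along y, centred 55 mm behind the origin. Its front 120 mm is a flat ledge for the canister to put away.
- well_1 (a point): Centre of the mouth of the smallest well, 88 mm across, level with the top of the shelf; the 82 mm canister sits in it. Axes as the shelf's.
- well_2 (a point): Centre of the mouth of the second well, 102 mm across, level with the top of the shelf; empty. Axes as the shelf's.
- well_3 (a point): Centre of the mouth of the third well, 116 mm across, level with the top of the shelf; empty. Axes as the shelf's.
- well_4 (a point): Centre of the mouth of the largest well, 130 mm across, level with the top of the shelf; empty. Axes as the shelf's.
- can_96_mid (a point): Centre, half-way up, of the smaller loose canister: a plain closed steel cylinder 96 mm across and 80 mm high, flat base, flat dark wood lid fixed on without a knob, 0.35 to 0.7 kg; z is its axis, up. It stands either on the front of the shelf (then it is the one to put away) or on the scale (then it stays).
- can_110_mid (a point): The same for the larger of the two loose canisters: 110 mm across and 88 mm high, 0.38 to 0.77 kg. It stands on whichever of the two places, shelf front or scale, the other does not.
- can_82_mid (a point): Centre, half-way up, of the small canister of the set, 82 mm across and 72 mm high, already at home in the smallest well; it stays there.
- scale: Flat kitchen scale, fixed, 210 (x) by 180 (y) by 24 mm high, on the counter to the left of the shelf; origin at the centre of its underside. The waiting canister stands on it.
- spice_jar: Empty glass spice jar with a steel cap, 44 mm across, 95 mm high, standing upright on the left end of the shelf's front; origin at the centre of its underside.
- opener: Flat steel bottle opener, 130 mm long, 42 mm wide at the ring, 8 mm thick, lying on the counter to the right of the shelf; origin under the middle of its length, x along it.
Mind the look-alikes: they are no part of the job. Leave any yellow look-alike of the part that bears can_110_mid alone. What is shaped like the part that bears can_96_mid but turquoise or yellow is not meant.

How it is judged:
By the outcome, as a careful person would: the job done as asked, in the order asked, and still so for the second after the job is handed in, with the robot touching nothing.
It also fails if it takes over 42 s, if anything falls off the work surface, if the arm or the gripper's body presses on something with over 40 N, if the wrist force passes 120 N, or if a joint passes its speed limit or range.

## Working session

There is one attempt and no reset: what is moved stays moved. The work goes in short steps, each a Python script; the robot and the scene stay as the last script left them, time stands still between calls to the robot, and variables do not carry over. Pictures are saved under pics/ and viewed, at most 10 in all, crops included, and the job is handed in when it is done.

```bash
mkdir -p pics
cat > h.py <<'E'
import numpy as np, cv2
from plant import arm
def shot(n,f=None):
    c=arm.camera(n)
    if f: cv2.imwrite('pics/'+f,c['img'][:,:,::-1])
    return c
def ray(c,u,v):
    K=c['intrinsics'];d=np.array([c['k1'],0,0,0,0.])
    p=cv2.undistortPoints(np.array([[[u,v]]],float),K,d)[0,0]
    V=c['view'];R=V[:3,:3];t=V[:3,3]
    return -R.T@t, R.T@np.array([p[0],p[1],1])
def plane(c,u,v,z):
    o,d=ray(c,u,v); return o+d*(z-o[2])/d[2]
def proj(c,P):
    K=c['intrinsics'];V=c['view']
    P=np.asarray(P,float).reshape(-1,3)
    return cv2.projectPoints(P,cv2.Rodrigues(V[:3,:3])[0],V[:3,3],K,np.array([c['k1'],0,0,0,0.]))[0][:,0]
E
python3 - <<'E'
from h import *
for n in('top','scene'):
    c=shot(n,n+'0.png');print(n,c['k1'],c['intrinsics'][0],c['view'].round(3).tolist())
print(arm.observe()['t'])
E
```

```text
top -0.016379381689464397 [444.64541052   0.         316.08157122] [[-0.006, -1.0, 0.016, 0.099], [-0.999, 0.005, -0.054, 0.543], [0.054, -0.016, -0.998, 1.177], [0.0, 0.0, 0.0, 1.0]]
scene -0.05681332899102459 [540.36674523   0.         322.93441439] [[0.607, 0.794, 0.019, -0.429], [0.501, -0.365, -0.785, -0.167], [-0.616, 0.486, -0.62, 1.686], [0.0, 0.0, 0.0, 1.0]]
0.1
```

View pics/top0.png

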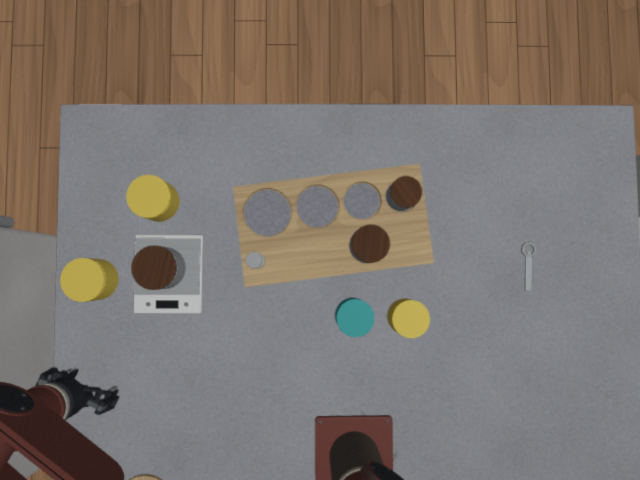

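View pics/scene0.png

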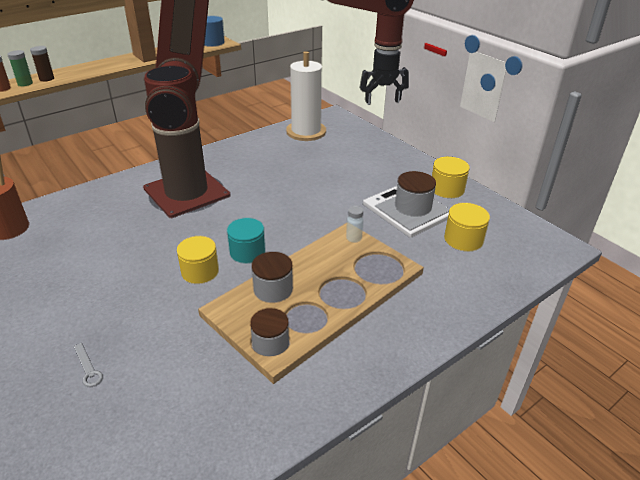

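The top view shows the shelf with wells 4, 3 and 2 at about (268,212), (318,206) and (363,200).

Candidates for the canister:
- dark-lid canister on the shelf front (370,244)
- dark-lid canister on the scale (154,268)
- small one in well 1 (404,193)
- yellow ones (150,197), (88,280) and (411,319)
- turquoise one (356,317)

By the description it is the one at (370,244). Next I measure its diameter and check it in a crop.

```bash
cat >> h.py <<'E'
def blob(mask,u,v,r=60):
    """largest contour near (u,v)"""
    m=np.zeros_like(mask); cv2.circle(m,(int(u),int(v)),r,255,-1); m&=mask
    m=cv2.morphologyEx(m,cv2.MORPH_OPEN,np.ones((3,3)))
    cs=cv2.findContours(m,cv2.RETR_EXTERNAL,cv2.CHAIN_APPROX_NONE)[0]
    return max(cs,key=cv2.contourArea)
def circ(c,cnt,z):
    """min enclosing circle of a contour (hull) cast on plane z -> centre, diameter"""
    P=np.array([plane(c,u,v,z)[:2] for u,v in cv2.convexHull(cnt)[:,0]])
    (x,y),(a,b),_=cv2.fitEllipse(P.astype(np.float32)*1000)
    return x/1000,y/1000,a,b
def lid(c,u,v,z,r=26):
    hsv=cv2.cvtColor(c['img'],cv2.COLOR_RGB2HSV)
    return circ(c,blob(cv2.inRange(hsv,(0,60,10),(20,255,105)),u,v,r),z)
E
python3 - <<'E'
from h import *
T=shot('top');S=shot('scene')
for n,z,pt,ps in(('shelf',.104,(370,244),(273,266)),('scale',.112,(154,268),(416,183)),('small',.084,(404,193),(269,323))):
    print(n,np.round(lid(T,*pt,z),4),np.round(lid(S,*ps,z,30),4))
for c,pts in((T,((268,212),(318,206),(363,200))),(S,((379,267),(342,292),(306,318)))):
    hsv=cv2.cvtColor(c['img'],cv2.COLOR_RGB2HSV)
    oak=cv2.inRange(hsv,(8,60,110),(25,255,255))
    print([hsv[int(p[1]),int(p[0])].tolist() for p in pts])
    g=cv2.inRange(hsv,(0,0,40),(180,75,220))
    for p in pts: print('well',np.round(circ(c,blob(g,*p,27 if c is T else 30),.024 if 0 else .018),4))
    cnt=blob(oak,330 if c is T else 300,225 if c is T else 305,150)
    P=np.array([plane(c,u,v,.024)[:2] for u,v in cnt[:,0]]).astype(np.float32)*1000
    print('shelf',cv2.minAreaRect(P))
a=cv2.resize(T['img'][140:300,220:450],None,fx=3,fy=3)[:,:,::-1]
cv2.imwrite('pics/crop.png',a)
E
```

```text
shelf [ 5.54200e-01 -3.73000e-02  9.35178e+01  9.40761e+01] [ 5.61200e-01 -4.12000e-02  9.33985e+01  9.94386e+01]
scale [  0.4973   0.4948 106.2914 108.3354] [  0.5041   0.4894 106.9508 116.6274]
small [ 0.6875 -0.1324 78.8851 80.3727] [ 0.6941 -0.1353 79.3699 84.4421]
[[116, 16, 127], [116, 16, 125], [116, 14, 127]]
well [  0.6437   0.2267 128.394  128.7752]
well [6.600000e-01 9.330000e-02 1.144762e+02 1.151482e+02]
well [ 6.748000e-01 -2.640000e-02  1.004038e+02  1.012098e+02]
shelf ((610.5805053710938, 50.8343505859375), (268.3280334472656, 504.5331115722656), 6.965509414672852)
[[120, 14, 144], [120, 18, 143], [123, 16, 142]]
well [  0.6477   0.2248 117.422  124.1349]
well [6.644000e-01 9.130000e-02 1.044393e+02 1.110702e+02]
well [ 6.79400e-01 -2.81000e-02  9.21446e+01  9.54252e+01]
shelf ((616.6690063476562, 44.61737060546875), (276.51885986328125, 515.8956909179688), 7.225845813751221)
```

View pics/crop.png

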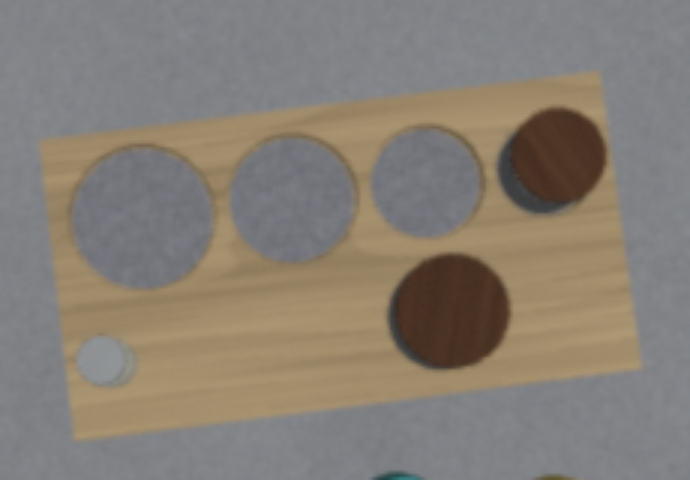

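The crop confirms it: the dark-lid canister at crop (450,310) is about 94 mm across in the top view, against about 107 mm for the one on the scale. So it is the 96 mm canister, and well 2 at crop (427,182) is its well. I push it with the flat of the closed fingers.

```bash
cat >> h.py <<'E'
can=np.array([.5555,-.038]); well=np.array([.676,-.027])
dr=(well-can)/np.linalg.norm(well-can)
def Rt(d): return np.array([[d[0],d[1],0],[d[1],-d[0],0],[0,0,-1.]])
ZT=.024+.023+.025
E
python3 - <<'E'
from h import *
s=can-dr*.085
arm.grab(30)
arm.goto([*s,.22],Rt(dr)); arm.movel([*s,ZT],rate=.15)
b=arm.observe()
e=s+dr*.065
arm.movel([*e,ZT],rate=.06)
o=arm.observe();print(dr,e,o['position'],b['ft_force'].round(2) if hasattr(b['ft_force'],'round') else b['ft_force'],o['ft_force'],o['t'])
T=shot('top');S=shot('scene','p1.png')
cv2.imwrite('pics/m1.png',np.hstack([cv2.resize(c[y:y+150,x:x+200][:,:,::-1],(400,300)) for c,x,y in((T['img'],270,150),(S['img'],200,200))]))
E
```

```text
[0.99585927 0.09090831] [ 0.53558281 -0.03981817] [ 0.53558714 -0.03977428  0.07193323] [-0.8  -0.5  -0.12] [-1.19323056  0.27268713 -0.06037683] 5.6667
```

View pics/m1.png

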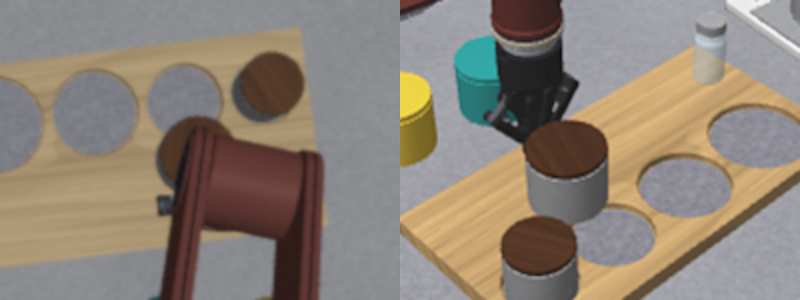

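The fingers are in contact. The canister lid is at scene pixel (283,275), about half-way to well 2 and still upright. I check its line before the second half.

Run:
```python
from h import *
S=shot('scene');T=shot('top')
l=np.array(lid(S,283,275,.104,32));print('scene lid',l, 'rel to well (scene)',np.array([.6794,-.0281])-l[:2])
print('scene0 lid',np.array([.5612,-.0412]),'tool',arm.observe()['position'])
d=np.array([.6794,-.0281])-l[:2]
print('lateral err', d[1]*dr[0]-d[0]*dr[1])
```

```text
scene lid [ 6.01429382e-01 -3.79527779e-02  9.45683060e+01  1.00248138e+02] rel to well (scene) [0.07797062 0.00985278]
scene0 lid [ 0.5612 -0.0412] tool [ 0.53561295 -0.03982856  0.07209589]
lateral err 0.0027238026790893334
```

Run:
```python
from h import *
p=np.array(arm.observe()['position'])[:2]
d2=np.array([.079,.0088]);d2/=np.linalg.norm(d2)
arm.movel([*(p+d2*.055),ZT],rate=.06)
for k in range(6):
    s=.060+.005*k
    arm.movel([*(p+d2*s),ZT],rate=.04)
    f=np.array(arm.observe()['ft_force']);print(s,f.round(1))
    if np.linalg.norm(f)>22: break
S=shot('scene');T=shot('top');print(arm.observe()['position'],arm.observe()['t'])
cv2.imwrite('pics/m2.png',np.hstack([cv2.resize(c[y:y+150,x:x+200][:,:,::-1],(400,300)) for c,x,y in((T['img'],270,130),(S['img'],200,220))]))
```

```text
0.06 [-1.6  0.9  0.7]
0.065 [ 0.7 -0.3  0.5]
0.06999999999999999 [-0.3  0.5  0.4]
0.075 [-2.4  0.8 -1.3]
0.08 [-2.6  0.2 -0.8]
0.08499999999999999 [-3.2 -0.7  1.3]
[ 0.62017108 -0.03043869  0.07209927] 8.6833
```

View pics/m2.png

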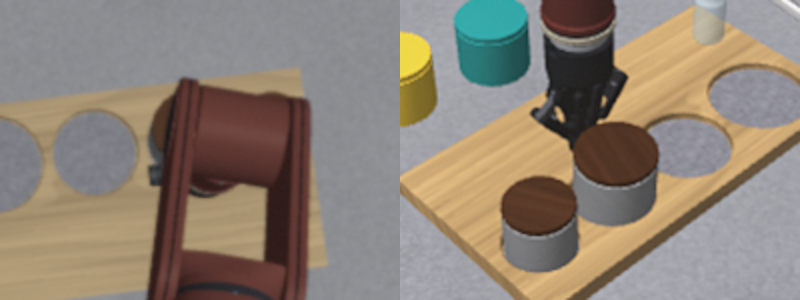

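The canister, with its lid at scene (308,297), is over the well and looks tilted, with its front edge in. I keep pushing in small steps until the far wall resists.

Run:
```python
from h import *
p=np.array(arm.observe()['position'])[:2]
d2=np.array([.079,.0088]);d2/=np.linalg.norm(d2)
for k in range(1,9):
    arm.movel([*(p+d2*.0025*k),ZT],rate=.03)
    f=np.array(arm.observe()['ft_force']);print(2.5*k,f.round(1))
    if f@[*d2,0]<-12: break
S=shot('scene');T=shot('top');o=arm.observe();print(o['position'],o['t'],lid(S,308,297,.092,34))
cv2.imwrite('pics/m3.png',np.hstack([cv2.resize(c[y:y+150,x:x+200][:,:,::-1],(400,300)) for c,x,y in((T['img'],270,130),(S['img'],200,220))]))
```

```text
2.5 [-7.  -0.4  2.3]
5.0 [-15.3  -1.8   6.7]
[ 0.62190364 -0.0301342   0.07128793] 9.2833 (0.6850907592773438, -0.0267385196685791, 94.42529296875, 103.36217498779297)
```

View pics/m3.png

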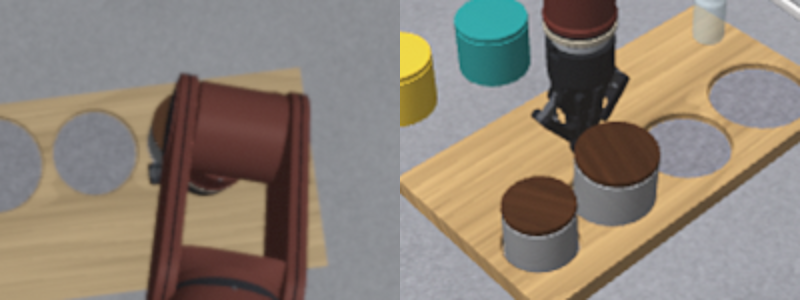

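The push force has risen to 15 N, so the canister is against the far wall. I back off, rise and look from above.

Run:
```python
from h import *
p=np.array(arm.observe()['position'])[:2]
q=p-dr*.04
arm.movel([*q,ZT],rate=.08); arm.movel([*q,.2],rate=.2); arm.goto([.42,.22,.25],Rt(dr))
S=shot('scene');T=shot('top');print(arm.observe()['t'])
print('T lid@.092',lid(T,363,198,.092),'S',lid(S,308,297,.092,34),'small',lid(S,269,323,.084,30),lid(T,404,193,.084))
cv2.imwrite('pics/m4.png',np.hstack([cv2.resize(c[y:y+120,x:x+130][:,:,::-1],(400,370),interpolation=cv2.INTER_CUBIC) for c,x,y in((T['img'],310,150),(S['img'],240,260))]))
```

```text
12.0333
T lid@.092 (0.6770101928710938, -0.025907861709594728, 93.20914459228516, 93.48914337158203) S (0.6836356201171875, -0.028670042037963868, 94.03495025634766, 99.52339935302734) small (0.6940687255859375, -0.13527476501464844, 79.50765228271484, 84.43415069580078) (0.6874111938476563, -0.13233612060546876, 79.2239761352539, 80.03736114501953)
```

View pics/m4.png

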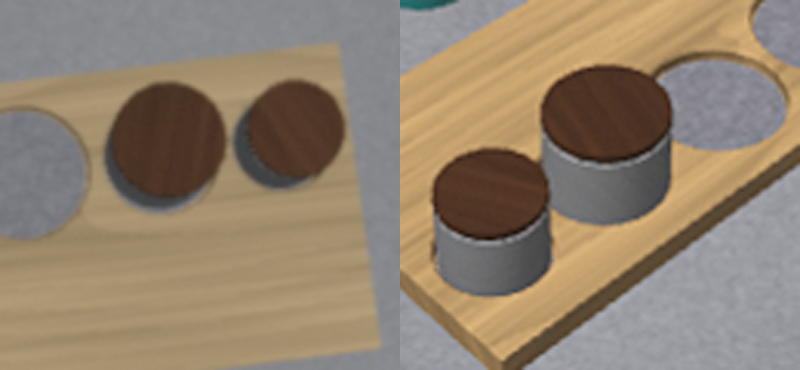

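The canister sits centred in well 2. The two views agree on a seated lid height of 0.092 m, with the same camera offset as the small canister that is already home, to within about 0.1 mm. It is flat and fully down.

```bash
python3 -c "
from plant import arm
arm.hold(.3); print(arm.job_done())"
```

```text
the job is handed in; nothing more can be done
None
```

I slid the 96 mm canister along the shelf into well 2 (102 mm); both camera views show it flat and fully home, I touched nothing else, and the job was handed in at about 12.4 s.

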